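Square up a counting cassette and load it in the cell counter

TASK

Slide the white counting cassette along the squaring plate, without lifting it, until it sits fully in the corner, flush against both stops. Then grip it across the middle of its long sides, lift it straight up, and lay it flat in the nest on the counter's carriage, between the black lugs, and let go. Leave everything else on the bench where it is.

Things in the scene. Friction and masses are not known exactly. Their poses are not given: they have to be found in the camera images.
- cassette_center (a point): centre (half-way up) of the counting cassette, a loose flat white plastic slab 36 mm (its x) by 76 mm (its y) by 8 mm thick (its z, up), 20 to 45 g, with a grey window and two small dark ports on top. It starts lying flat on the squaring plate, away from the corner and turned. The two ends are alike for the job.
- plate_seat (a point): where the cassette's centre lies when it is fully in the corner (4 mm above the plate's top); x, y are the plate's. End stop: face 38 mm to +y of here, running along x from -92 to +30 mm. Long stop: face 18 mm to +x of here, running along y from -110 to +38 mm, with a finger gap from y = -26 to +24 mm at the middle of the cassette's long side (+24 to +28 is chamfered).
- plate: squaring plate: fixed dark steel slab 180 (x) by 210 (y) by 10 mm high lying on the bench; origin: centre of its underside. Two rigid aluminium stops on it, each 6 mm high above its top and 12 mm thick, make a corner at its +x, +y side.
- nest (a point): centre (half-way up) of the cassette when it lies in the counter's nest, its long axis along this y. The nest's floor is 4 mm below here, 42 mm above the bench. Black lugs 5 mm thick and 5 mm high at the two ends and four corners leave 43 (x) by 83 mm (y) free, 3.5 mm to spare on each side; the long sides are open from y = -27 to +27 mm for the fingers.
- counter: cell counter, fixed; origin on the bench right below the nest's centre. A flat grey carriage 70 mm wide (x), its top 42 mm above the bench, sticks out of the front to 55 mm on the -y side of the nest; the white housing, 240 mm wide (x) and 165 mm high, begins 120 mm to +y of the nest.
- vial: small amber screw-cap vial, 22 mm diameter, 40 mm tall, standing on the plate behind (beyond) the long stop; origin: centre of its underside. A bystander.
- forceps: blue plastic forceps lying on the bench between plate and counter, 110 mm long along its x, 27 mm wide, 8 mm high; origin: middle, at bench level. A bystander.
- tube_rack: white tube rack 100 x 160 x 58 mm with capped tubes reaching 122 mm high; origin: centre of its underside. A bystander.
- beaker: clear plastic beaker, 84 mm diameter, 100 mm tall; origin: centre of its underside. A bystander.
- reagent: white reagent bottle, 56 mm diameter, 110 mm tall; origin: centre of its underside. A bystander.
- tip_box: grey closed box 85 x 120 x 50 mm; origin: centre of its underside. A bystander.
- marker: white marker pen with black cap lying on the bench, 140 mm long along its x, 12 mm diameter; origin: middle, at bench level. A bystander.
There are look-alikes about, which are no part of the job. Of the things like the part that bears cassette_center, leave any that is brown or turquoise; of the rest the smaller one is meant.

How it is judged:
On the way, in this order (a step that is already met when the one before it is completed fails the run):
1. the cassette lies flat in the corner, within 2.5 mm of touching each stop and square to them within 3 degrees (x of cassette_center in the frame of plate_seat between -0.0025 and 0.0025 m and y of cassette_center in the frame of plate_seat between -0.0025 and 0.0025 m and z of cassette_center in the frame of plate_seat between -0.0025 and 0.0025 m and angle between the y axis of cassette_center and the y axis of plate_seat, either way round below 0.05 rad), for 0.3 s.
2. the cassette is lifted 30 mm clear of the plate, about level, gripped within 15 mm of its middle (z of cassette_center in the frame of plate_seat above 0.03 m and angle between cassette_center's own z axis and vertical below 0.25 rad and horizontal distance between the grasp point and cassette_center below 0.015 m), for 0.1 s.
At the end, for the whole second after the job is handed in: the cassette lies flat in the nest on the carriage: centre within 5.5 mm of the nest's centre in each direction, long axis along the nest within 7 degrees, down on the floor within 2 mm, level within 2 degrees, let go and at rest (x of cassette_center in the frame of nest between -0.0055 and 0.0055 m and y of cassette_center in the frame of nest between -0.0055 and 0.0055 m and z of cassette_center in the frame of nest between -0.002 and 0.002 m and angle between the y axis of cassette_center and the y axis of nest, either way round below 0.12 rad and angle between cassette_center's own z axis and vertical below 0.04 rad and linear speed of cassette below 0.01 m/s); the robot touches nothing.
It fails at once if the cassette is lifted (more than 6 mm) over the plate while away from the corner, instead of being slid (z of cassette_center in the frame of plate_seat between 0.006 and 0.03 m and (y of cassette_center in the frame of plate_seat below -0.015 m or (x of cassette_center in the frame of plate_seat below -0.015 m and y of cassette_center in the frame of plate_seat below 0.005 m)) and x of cassette_center in the frame of plate_seat between -0.117 and 0.063 m and y of cassette_center in the frame of plate_seat between -0.137 and 0.073 m).
It fails at once if a bystander is shifted more than 30 mm (distance of any of vial, forceps, tube_rack, beaker, reagent, tip_box, marker from where it was at the start of the episode above 0.03 m).
It fails at once if a standing bystander is tipped over (angle between any of vial, tube_rack, beaker, reagent, tip_box's own z axis and vertical above 0.5 rad).
It also fails if it takes over 61 s, if anything falls off the work surface, if the arm or the gripper's body presses on something with over 40 N, if the wrist force passes 120 N, or if a joint passes its speed limit or range.

ROBOT

A 6-joint arm with a two-finger parallel gripper is mounted at the origin on the work surface. World frame = base frame: x ahead of the robot, y to its left, z up, the work surface at z = 0. Lengths are in m, angles in rad, forces in N, time in s.
With the tool pointing down it reaches from about 0.35 to 0.85 m from the base axis. Payload 8.1 kg.
Tool frame: the origin (TCP) lies at the centre of the arm's flange, where the gripper is bolted on; the fingertips stand 186 mm ahead of it and the grasp point (between the pads) lies 167 mm ahead of it; z points along the fingers, y is the line along which they close (so a half turn about z gives the same grasp; the last joint's range is limited). The gripper opens to 93 mm and grips with 3 to 60 N. Pads are 15 mm wide; open, the fingers measure 128 mm over their backs; the gripper's body (75 mm by 188 mm) begins 65 mm behind the grasp point.
Start: joints at [-1.366, 0.13, 1.488, -0, 1.523, -0.085], TCP at [0.171, -0.575, 0.405] pointing down, gripper open.
Joint ranges: [-2.96, 2.96], [-0.89, 2.26], [0.02, 2.5], [-1.34, 4.48], [0, 2.73], [-2.66, 2.66]. Speed limits (rad/s): [2.39, 2.39, 2.79, 3.14, 3.14, 3.14].

INTERFACE

Orientations are given as a rotation vector (axis times angle).
In Python, from plant import robot gives the robot as it stands.
- The arm moves only by the tool apply_moves, never from a script. Its argument "series" is a list of rows, each a list of 2 entries, a list of its own where there are three numbers: the shift along the tool's x, y, z in mm, then the turn, a rotation vector about the tool's x, y, z in rad. A call has 1 to 12 rows; each row shifts and turns the commanded pose from where the row before left it, along the tool's axes as they then stand; what a row does not reach is not made up. A row lasts 1/12 s, in which the tool goes at most 41.7 mm and 7.16 degrees, less where a joint would pass 70% of its speed; a pose out of reach is approached as far as the arm can. A call is refused whole if a number of a shift passes 41.7 or a number of a turn 0.125, either way. A call with a gripper value outside its range is refused whole. "claw" is the opening, from 0 (shut) to 1 (fully open), set as the call begins (left out, the last holds). The fingers move at their own pace and stop on an object; "newtons" is the grip in N (left out, the last holds). Time passes only in rows, so rows that do not move let the fingers close. It gives the time, the measured TCP pose, the force, the opening and the grip force at its end, in the units of the state.
- robot.read_state(): the state, without advancing time (a new reading comes with each control period).
- robot.read_camera(name): name is "scene" or "top" or "wrist"; returns (picture, depth): 400x640x3 uint8, blue, green, red; 400x640 float32, m along the optical axis (not along the pixel's ray), 0 where there is no reading.
- robot.calibration(name): a dict with "fx", "fy", "cx", "cy" (pixels), "extrinsics" (4x4, takes a point from world to camera coordinates). Camera axes: x right, y down, z forward; pixel columns grow to the right and rows downward; lengths in m; the calibration is good to about 2 mm. A picture is of the moment at which its call begins: read the wrist's pose just before it. calibration takes no time and is no camera call; for the wrist camera it gives the pose at the moment of the call.
- robot.close_job(): hands the job in; it is judged then, once.
The state is a dict: "t": time; "q": joint angles; "dq": joint speeds; "joint_torque": joint torques, N m; "tool_pos": TCP position; "orientation": TCP orientation; "force": force on the tool from outside, world axes, zero at the start; "wrist_torque": the same for the moment, N m; "opening": finger opening in m; "gripper_force": force on a finger pad.
Only numpy, scipy, OpenCV 4.12 (cv2) and the standard library are available. Lean on these libraries where they do the work, as an engineer would, in place of code of your own. Each camera call takes 0.05 s, during which the arm holds its last target. There are 200 camera calls.

## Working session

There is one attempt and no reset: what is moved stays moved. The work goes in short steps, Python scripts to look and compute and a tool call to move; the robot and the scene stay as the last step left them, time stands still between calls to the robot, and variables do not carry over. Pictures are saved under pics/ and viewed, at most 10 in all, crops included, and the job is handed in when it is done.

Besides the shell and the picture viewer there is one more tool, called after "Request:" as name([rows], argument=value, ...), one row to a line, values as JSON. apply_moves: Moves the arm, as the interface text tells. Its arguments: {"type":"object","properties":{"series":{"type":"array"},"claw":{"type":"number"},"newtons":{"type":"number"}},"required":["series"]}

```bash
mkdir -p pics; ls
cat > h.py <<'E'
import numpy as np,cv2
from scipy.spatial.transform import Rotation as R
from plant import robot
def shot(n,f=None):
    K=robot.calibration(n); im,d=robot.read_camera(n)
    im=np.array(im);d=np.array(d)
    if f: cv2.imwrite('pics/'+f,im)
    v,u=np.mgrid[:400,:640]
    P=np.stack([(u-K['cx'])/K['fx']*d,(v-K['cy'])/K['fy']*d,d],-1)
    E=np.array(K['extrinsics']); W=(P-E[:3,3])@E[:3,:3]
    W[d==0]=np.nan
    return im,d,W,K
E
python3 - <<'E'
from h import *
s=robot.read_state(); print(s['t'],s['tool_pos'],s['orientation'],s['opening'])
for n in('top','scene'):
    im,d,W,K=shot(n,n+'0.png'); np.savez('pics/'+n+'0.npz',im=im,W=W)
    E=np.array(K['extrinsics']);print(n,-E[:3,:3].T@E[:3,3],E[:3,:3].round(2).tolist())
E
```

```text
pics
0.0 [ 0.17143772 -0.57473651  0.40368702] [-3.10684579e+00 -4.53412741e-01  1.61416579e-04] 0.09295440609748526
top [ 0.35130132 -0.0818008   1.29334369] [[0.03, -1.0, -0.01], [-0.98, -0.03, -0.18], [0.18, 0.01, -0.98]]
scene [ 1.01113175 -0.72908395  0.86958902] [[0.83, 0.55, -0.0], [0.39, -0.59, -0.7], [-0.39, 0.58, -0.71]]
```

View pics/top0.png

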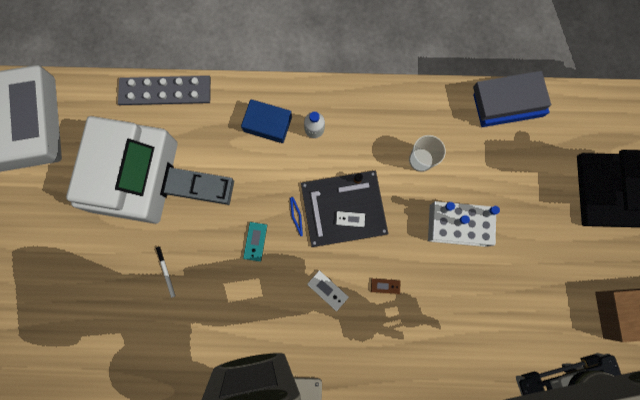

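View pics/scene0.png

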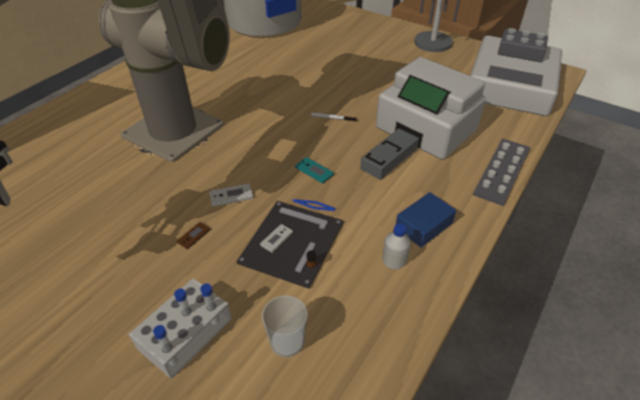

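The top view shows the target cassette at pixel (351,218) on the dark plate. The end stop is the bar at (318,213) and the long stop the bar at (354,187), so plate +x points up in the image and +y left. The nest is at about (208,187) on the carriage. The scene view confirms this, with the vial behind the long stop.

Run:
```python
from h import *
z=np.load('pics/top0.npz');W=z['W'];im=z['im']
for n,(u,v) in dict(cass=(351,218),plate=(345,207),pl_tl=(302,184),pl_tr=(376,171),pl_bl=(312,246),pl_br=(387,234),end=(318,213),lng=(354,187),nest=(208,187),carr0=(233,190),hous=(150,170),vial=(360,177),forc=(296,215),bench=(280,290)).items():
    print(n,np.nanmedian(W[v-1:v+2,u-1:u+2].reshape(-1,3),0).round(4))
s=robot.read_state(); Rm=R.from_rotvec(s['orientation']).as_matrix();print(Rm.round(3))
K=robot.calibration('wrist');E=np.array(K['extrinsics']);C=-E[:3,:3].T@E[:3,3]
print('cam in tool',Rm.T@(C-s['tool_pos']),(E[:3,:3]@Rm).round(3).tolist(),K['fx'],K['cx'],K['cy'])
```

```text
cass [ 0.5233 -0.1781  0.0175]
plate [ 0.5544 -0.1621  0.0088]
pl_tl [ 0.6147 -0.0432  0.0099]
pl_tr [ 0.658  -0.2466  0.0041]
pl_bl [ 0.4464 -0.0751  0.006 ]
pl_br [ 0.4847 -0.2776  0.0027]
end [ 0.5349 -0.089   0.014 ]
lng [ 0.6088 -0.1852  0.0177]
nest [0.5938 0.2071 0.0414]
carr0 [0.5946 0.1473 0.0022]
hous [0.619  0.3402 0.1198]
vial [ 0.6298 -0.1984  0.0496]
forc [ 0.5303 -0.0291 -0.0017]
bench [ 0.3279  0.0068 -0.0007]
[[ 0.958  0.286 -0.   ]
 [ 0.286 -0.958  0.002]
 [ 0.    -0.002 -1.   ]]
cam in tool [0.07104264 0.00075629 0.01997848] [[0.001, 1.0, -0.001], [-0.966, 0.001, -0.258], [-0.258, 0.001, 0.966]] 279.3682331492213 316.84713957000724 199.41822899816185
```

```bash
cat >> h.py <<'E'
def plan(pos,yaw,n,level=True):
    """rows from the measured pose to pos, tool down, tool x at yaw (rad)"""
    s=robot.read_state(); p=np.array(s['tool_pos']);Rc=R.from_rotvec(s['orientation'])
    c,q=np.cos(yaw),np.sin(yaw)
    Rt=R.from_matrix(np.array([[c,q,0],[q,-c,0],[0,0,-1.]]))
    w=(Rc.inv()*Rt).as_rotvec()/n; w=w.round(3); st=(np.array(pos)-p)/n
    rows=[]
    cur=p.copy()
    for i in range(n):
        d=(Rc.inv().apply(p+st*(i+1)-cur)*1000).round(1); cur=cur+Rc.apply(d)/1000
        rows.append([d.tolist(),w.tolist()]); Rc=Rc*R.from_rotvec(w)
    for k in range(0,n,12): print(str(rows[k:k+12]).replace(' ',''))
E
python3 -c "
from h import *
plan([0.545,-0.13,0.33],np.radians(102),20)"
```

```text
[[[24.3,-16.0,3.7],[-0.0,-0.0,-0.075]],[[25.3,-14.1,3.7],[-0.0,-0.0,-0.075]],[[26.4,-12.1,3.8],[-0.0,-0.0,-0.075]],[[27.2,-10.2,3.7],[-0.0,-0.0,-0.075]],[[27.9,-8.1,3.7],[-0.0,-0.0,-0.075]],[[28.4,-6.0,3.7],[-0.0,-0.0,-0.075]],[[28.8,-3.8,3.7],[-0.0,-0.0,-0.075]],[[29.0,-1.6,3.7],[-0.0,-0.0,-0.075]],[[29.0,0.5,3.8],[-0.0,-0.0,-0.075]],[[28.9,2.7,3.7],[-0.0,-0.0,-0.075]],[[28.7,4.8,3.7],[-0.0,-0.0,-0.075]],[[28.2,7.0,3.7],[-0.0,-0.0,-0.075]]]
[[[27.5,9.1,3.7],[-0.0,-0.0,-0.075]],[[26.9,11.1,3.8],[-0.0,-0.0,-0.075]],[[25.9,13.1,3.7],[-0.0,-0.0,-0.075]],[[24.9,15.0,3.7],[-0.0,-0.0,-0.075]],[[23.6,16.8,3.7],[-0.0,-0.0,-0.075]],[[22.4,18.5,3.7],[-0.0,-0.0,-0.075]],[[20.9,20.2,3.8],[-0.0,-0.0,-0.075]],[[19.3,21.7,3.7],[-0.0,-0.0,-0.075]]]
```

Request:
apply_moves([
  [[24, -16, 4], [0, 0, -0.075]],
  [[25, -14, 4], [0, 0, -0.075]],
  [[26, -12, 4], [0, 0, -0.075]],
  [[27, -10, 4], [0, 0, -0.075]],
  [[28, -8, 4], [0, 0, -0.075]],
  [[28, -6, 4], [0, 0, -0.075]],
  [[29, -4, 4], [0, 0, -0.075]],
  [[29, -2, 4], [0, 0, -0.075]],
  [[29, 0, 4], [0, 0, -0.075]],
  [[29, 3, 4], [0, 0, -0.075]],
  [[29, 5, 4], [0, 0, -0.075]],
  [[28, 7, 4], [0, 0, -0.075]],
])

```text
t: 1.1
tool_pos: [0.395, -0.3071, 0.3562]
orientation: [-2.598, -1.765, 0.0]
force: [-0.1, 0.3, -0.8]
opening: 0.0928
gripper_force: 0.0
```

Request:
apply_moves([
  [[28, 9, 3], [0, 0, -0.075]],
  [[27, 11, 3], [0, 0, -0.075]],
  [[26, 13, 3], [0, 0, -0.075]],
  [[25, 15, 3], [0, 0, -0.075]],
  [[24, 17, 3], [0, 0, -0.075]],
  [[22, 19, 3], [0, 0, -0.075]],
  [[21, 20, 3], [0, 0, -0.075]],
  [[19, 22, 3], [0, 0, -0.075]],
  [[0, 0, 0], [0, 0, 0]],
  [[0, 0, 0], [0, 0, 0]],
])

```text
t: 1.93
tool_pos: [0.545, -0.1287, 0.3319]
orientation: [-1.962, -2.452, 0.001]
force: [-0.8, 0.5, 0.5]
opening: 0.0929
gripper_force: 0.0
```

Run:
```python
from h import *
s=robot.read_state();print(s['t'],s['tool_pos'],s['orientation'],s['q'],s['force'])
im,d,W,K=shot('wrist','w0.png');np.savez('pics/w0.npz',im=im,W=W)
# orthorectify to plane z=0.018, 0.5mm px
E=np.array(K['extrinsics'])
print(d[200,320])
```

```text
1.9333 [ 0.54501219 -0.12874808  0.33188272] [-1.96184249e+00 -2.45184845e+00  9.86739162e-04] [-3.23502130e-01  6.93342074e-02  1.68783076e+00 -8.66202908e-05
  1.38602156e+00 -5.44619688e-01] [-0.82895066  0.45378071  0.46195412]
0.31390706
```

View pics/w0.png

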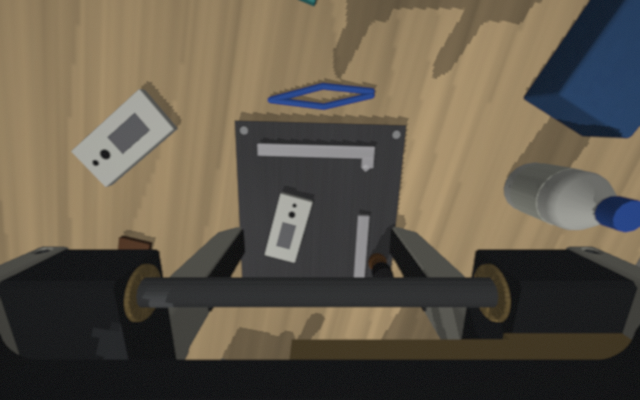

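Wrist view: cassette centred at about (289,227). The end stop's front edge is near row 157, the long stop is at (362,245) and the vial at (380,262).

```bash
cat >> h.py <<'E'
def plane(uv,K,z):
    E=np.array(K['extrinsics']);C=-E[:3,:3].T@E[:3,3];uv=np.atleast_2d(uv).astype(float)
    r=np.stack([(uv[:,0]-K['cx'])/K['fx'],(uv[:,1]-K['cy'])/K['fy'],np.ones(len(uv))],-1)@E[:3,:3]
    return C+r*((z-C[2])/r[:,2])[:,None]
def rect(mask,K,z):
    c=max(cv2.findContours(mask.astype(np.uint8),cv2.RETR_EXTERNAL,cv2.CHAIN_APPROX_NONE)[0],key=cv2.contourArea)
    (cx,cy),(a,b),th=cv2.minAreaRect((plane(c[:,0],K,z)[:,:2]*1000).astype(np.float32))
    if a>b: a,b,th=b,a,th-90   # th: short axis direction
    return np.array([cx,cy])/1000,(a,b),(th+45+90)%180-45-90
E
python3 - <<'E'
from h import *
im,d,W,K=shot('wrist')
v,u=np.mgrid[:400,:640]; g=im.min(2)
def box(x0,y0,x1,y1): return (u>=x0)&(u<=x1)&(v>=y0)&(v<=y1)
print('cassette',rect((g>130)&box(255,180,325,268),K,.018), np.nanmedian(W[220:235,285:292].reshape(-1,3),0))
print('plate z',np.nanmedian(W[180:190,330:345].reshape(-1,3),0))
print('endstop',rect((g>100)&box(250,138,380,162),K,.016))
print('long',rect((g>100)&box(350,205,374,275),K,.016))
for uv in [(243,131),(397,134)]: print('screw',plane(uv,K,.01))
# inner faces: gradient, endstop front edge & long stop left edge
G=g.astype(float)
pts=[]
for x in range(265,350):
    c=G[148:170,x]; k=np.argmin(np.diff(c)); pts.append((x,148+k+.5))
P=plane(pts,K,.016)[:,:2]; f=cv2.fitLine(P.astype(np.float32),cv2.DIST_HUBER,0,1e-4,1e-4).ravel();print('end face',f,np.degrees(np.arctan2(f[1],f[0])))
pts=[]
for y in range(220,268):
    c=G[y,345:362]; k=np.argmax(np.diff(c)); pts.append((345+k+.5,y))
P=plane(pts,K,.016)[:,:2]; h=cv2.fitLine(P.astype(np.float32),cv2.DIST_HUBER,0,1e-4,1e-4).ravel();print('long face',h,np.degrees(np.arctan2(h[1],h[0])))
A=np.array([[f[0],-h[0]],[f[1],-h[1]]]);t=np.linalg.solve(A,h[2:]-f[2:]);print('corner',f[2:]+t[0]*f[:2])
print('vial',np.nanmedian(W[258:264,376:384].reshape(-1,3),0))
crop=cv2.resize(im[110:300,220:430],None,fx=3.8,fy=3.0*1.0,interpolation=cv2.INTER_CUBIC);cv2.imwrite('pics/w0c.png',crop)
E
```

```text
cassette (array([ 0.52151721, -0.17710982]), (35.34470748901367, 75.13562774658203), -3.1730117797851562) [ 0.52133642 -0.17564897  0.01839999]
plate z [ 0.5642697  -0.11830667  0.01015688]
endstop (array([ 0.53415381, -0.08845172]), (17.882436752319336, 122.3457260131836), -78.81731224060059)
long (array([ 0.60820526, -0.18102768]), (12.994919776916504, 74.91416931152344), 11.238570213317871)
screw [[ 0.45431341 -0.08418716  0.01      ]]
screw [[ 0.61311974 -0.05176268  0.01      ]]
end face [ 0.9813277   0.19234325  0.52127314 -0.0947441 ] 11.089565
long face [ 0.19305614 -0.9811877   0.6013043  -0.17974977] -78.868805
corner [ 0.58222806 -0.08279675]
vial [ 0.62698034 -0.18644207  0.03323429]
```

View pics/w0c.png

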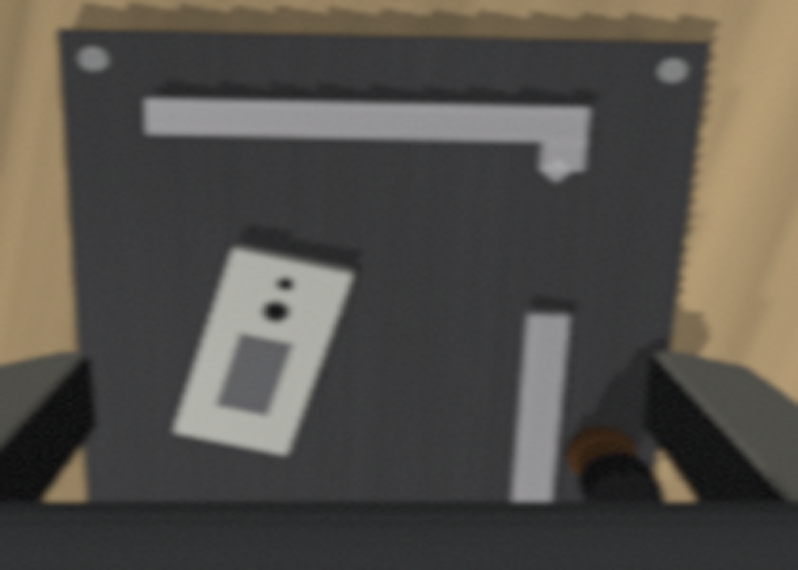

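```bash
python3 -c "
from h import *
plan([0.5215,-0.177,0.23],np.radians(86.8),6)"
```

```text
[[[-6.8,-5.4,17.1],[-0.0,0.0,0.046]],[[-7.0,-5.0,17.0],[-0.0,0.0,0.046]],[[-7.3,-4.8,17.1],[-0.0,0.0,0.046]],[[-7.4,-4.4,17.1],[-0.0,0.0,0.046]],[[-7.7,-4.0,17.0],[-0.0,0.0,0.046]],[[-7.8,-3.7,17.1],[-0.0,0.0,0.046]]]
```

Request:
apply_moves([
  [[-6.8, -5.4, 17], [0, 0, 0.046]],
  [[-7, -5, 17], [0, 0, 0.046]],
  [[-7.3, -4.8, 17], [0, 0, 0.046]],
  [[-7.4, -4.4, 17], [0, 0, 0.046]],
  [[-7.7, -4, 17], [0, 0, 0.046]],
  [[-7.8, -3.7, 17], [0, 0, 0.046]],
  [[0, 0, 0], [0, 0, 0]],
  [[0, 0, 0], [0, 0, 0]],
  [[0, 0, 0], [0, 0, 0]],
  [[0, 0, 0], [0, 0, 0]],
], claw=0.6, newtons=8)

```text
t: 2.87
tool_pos: [0.5227, -0.177, 0.2324]
orientation: [2.282, 2.156, 0.002]
force: [-0.4, -0.3, -0.2]
opening: 0.0554
gripper_force: 0.0
```

```bash
python3 -c "
from h import *
plan([0.5215,-0.177,0.198],np.radians(86.8),6)
im,d,W,K=shot('wrist','w1.png')"
```

```text
[[[-0.0,-0.2,5.7],[0.0,0.0,-0.0]],[[-0.0,-0.2,5.8],[0.0,0.0,-0.0]],[[-0.0,-0.2,5.7],[0.0,0.0,-0.0]],[[-0.0,-0.2,5.8],[0.0,0.0,-0.0]],[[-0.0,-0.3,5.7],[0.0,0.0,-0.0]],[[-0.0,-0.2,5.7],[0.0,0.0,-0.0]]]
```

View pics/w1.png

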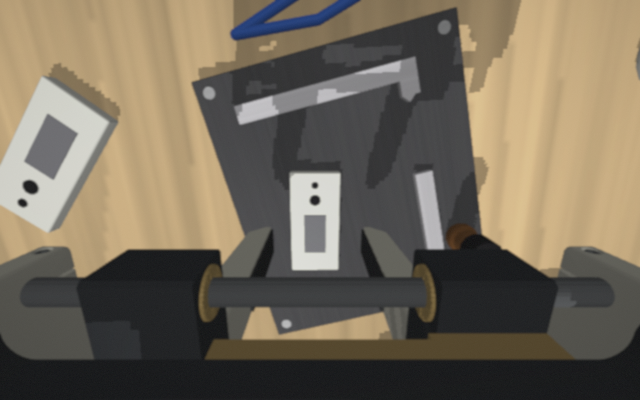

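The cassette lies centred and square between the open fingers, from (290,172) to (340,270). Next I descend and grip.

Request:
apply_moves([
  [[0, 0, 7], [0, 0, 0]],
  [[0, 0, 7], [0, 0, 0]],
  [[0, 0, 7], [0, 0, 0]],
  [[0, 0, 6], [0, 0, 0]],
  [[0, 0, 4], [0, 0, 0]],
  [[0, 0, 2], [0, 0, 0]],
  [[0, 0, 0], [0, 0, 0]],
  [[0, 0, 0], [0, 0, 0]],
  [[0, 0, 0], [0, 0, 0]],
])

```text
t: 3.67
tool_pos: [0.5222, -0.1768, 0.198]
orientation: [2.284, 2.157, 0.0]
force: [0.2, 0.1, -0.6]
opening: 0.056
gripper_force: 0.0
```

Request:
apply_moves([
  [[0, 0, 0], [0, 0, 0]],
  [[0, 0, 0], [0, 0, 0]],
  [[0, 0, 0], [0, 0, 0]],
  [[0, 0, 0], [0, 0, 0]],
  [[0, 0, 0], [0, 0, 0]],
  [[0, 0, 0], [0, 0, 0]],
  [[0, 0, 0], [0, 0, 0]],
  [[0, 0, 0], [0, 0, 0]],
], claw=0.2, newtons=8)

```text
t: 4.33
tool_pos: [0.5221, -0.1767, 0.1979]
orientation: [2.284, 2.157, 0.0]
force: [-1.0, 0.3, 1.7]
opening: 0.0364
gripper_force: 8.0
```

Run:
```python
from h import *
im,d,W,K=shot('wrist','w2.png')
v,u=np.mgrid[:400,:640];g=im.min(2)
yaw=np.radians(11.1)
s=robot.read_state();print(s['tool_pos'],s['opening'],s['gripper_force'])
ry=np.array([-np.sin(yaw),np.cos(yaw)]);rx=np.array([ry[1],-ry[0]])
seat=np.array([.5719,-.1236])
pt=plane([(316,160),(315,130)],K,.018);print(pt)
col=g[60:260,300:335].mean(1).astype(int);print(col.tolist())
p=seat-0.030*rx-0.004*ry
plan([*p,s['tool_pos'][2]],yaw+np.pi/2,14)
```

```text
[ 0.52213947 -0.17676898  0.19792682] 0.03573670766854753 8.000125139951706
[[ 0.52456471 -0.12579522  0.018     ]
 [ 0.52495301 -0.10916229  0.018     ]]
[59, 59, 59, 59, 59, 59, 59, 59, 59, 60, 64, 72, 81, 91, 101, 111, 121, 130, 140, 148, 153, 154, 154, 153, 153, 152, 152, 152, 152, 152, 152, 153, 152, 152, 152, 150, 144, 136, 129, 120, 110, 100, 91, 81, 72, 66, 64, 64, 64, 63, 62, 62, 63, 63, 63, 63, 63, 62, 60, 59, 59, 59, 59, 59, 59, 59, 59, 59, 59, 59, 59, 59, 59, 59, 59, 59, 60, 62, 65, 66, 66, 66, 66, 66, 67, 66, 66, 67, 66, 66, 67, 67, 67, 67, 67, 68, 70, 72, 73, 74, 74, 74, 76, 76, 76, 76, 75, 75, 74, 72, 66, 61, 60, 60, 60, 60, 60, 60, 60, 64, 85, 112, 135, 167, 203, 218, 221, 221, 221, 221, 221, 221, 222, 221, 213, 201, 191, 186, 185, 190, 199, 212, 222, 227, 228, 228, 228, 228, 227, 221, 206, 189, 177, 170, 165, 163, 164, 166, 170, 178, 191, 208, 222, 228, 228, 229, 229, 229, 229, 229, 229, 228, 219, 184, 162, 162, 162, 163, 163, 163, 164, 164, 164, 164, 164, 164, 165, 165, 165, 165, 165, 165, 165, 165, 166, 166, 166, 166, 167, 166]
[[[3.2,1.3,-0.0],[0.0,0.0,-0.018]],[[3.1,1.4,-0.0],[0.0,0.0,-0.018]],[[3.2,1.5,-0.0],[0.0,0.0,-0.018]],[[3.1,1.5,-0.0],[0.0,0.0,-0.018]],[[3.1,1.5,-0.0],[0.0,0.0,-0.018]],[[3.0,1.6,-0.0],[0.0,0.0,-0.018]],[[3.1,1.7,-0.0],[0.0,0.0,-0.018]],[[2.9,1.7,-0.0],[0.0,0.0,-0.018]],[[3.0,1.8,-0.0],[0.0,0.0,-0.018]],[[2.9,1.8,-0.0],[0.0,0.0,-0.018]],[[2.9,1.9,-0.0],[0.0,0.0,-0.018]],[[2.9,1.9,-0.0],[0.0,0.0,-0.018]]]
[[[2.8,2.0,-0.0],[0.0,0.0,-0.018]],[[2.8,2.0,-0.0],[0.0,0.0,-0.018]]]
```

View pics/w2.png

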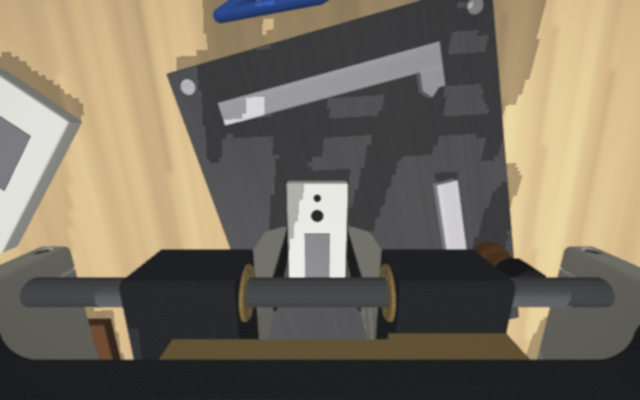

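Gripped: the far end is at row ~182, so the cassette is centred on the tool. Now I slide and turn it.

Request:
apply_moves([
  [[3.2, 1.3, 0], [0, 0, -0.018]],
  [[3.1, 1.4, 0], [0, 0, -0.018]],
  [[3.2, 1.5, 0], [0, 0, -0.018]],
  [[3.1, 1.5, 0], [0, 0, -0.018]],
  [[3.1, 1.5, 0], [0, 0, -0.018]],
  [[3, 1.6, 0], [0, 0, -0.018]],
  [[3.1, 1.7, 0], [0, 0, -0.018]],
  [[2.9, 1.7, 0], [0, 0, -0.018]],
  [[3, 1.8, 0], [0, 0, -0.018]],
  [[2.9, 1.8, 0], [0, 0, -0.018]],
  [[2.9, 1.9, 0], [0, 0, -0.018]],
  [[2.9, 1.9, 0], [0, 0, -0.018]],
])

```text
t: 5.38
tool_pos: [0.5403, -0.1393, 0.1979]
orientation: [2.036, 2.392, -0.0]
force: [-0.7, -3.3, 4.7]
opening: 0.0359
gripper_force: 8.0
```

Request:
apply_moves([
  [[2.8, 2, 0], [0, 0, -0.018]],
  [[2.8, 2, 0], [0, 0, -0.018]],
  [[0, 0, 0], [0, 0, 0]],
  [[0, 0, 0], [0, 0, 0]],
  [[0, 0, 0], [0, 0, 0]],
])

```text
t: 5.8
tool_pos: [0.5434, -0.1328, 0.1979]
orientation: [1.995, 2.427, 0.002]
force: [1.1, 3.6, 4.4]
opening: 0.0356
gripper_force: 8.0
```

```bash
cat > m.py <<'E'
from h import *
import sys
im,d,W,K=shot('wrist',sys.argv[1])
s=robot.read_state();p=np.array(s['tool_pos']);Rm=R.from_rotvec(s['orientation']).as_matrix()
print(s['t'],p.round(4),'toolx yaw',np.degrees(np.arctan2(Rm[1,0],Rm[0,0])),s['force'].round(1) if hasattr(s['force'],'round') else s['force'])
E
python3 m.py w3.png
```

```text
5.85 [ 0.5434 -0.1329  0.1979] toolx yaw 101.16390854736727 [1.  2.6 5.1]
```

View pics/w3.png

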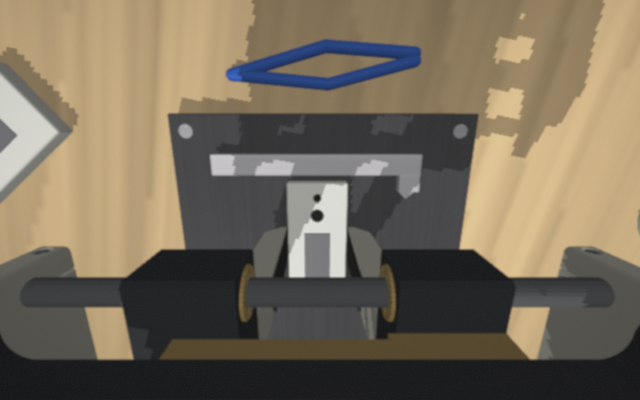

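Square now: the cassette end is at row 182 against the end stop's edge at about 176, roughly 3 mm apart, and about 28 mm remain to the long stop. Sliding +x next.

Request:
apply_moves([
  [[0, 3, 0], [0, 0, 0]],
  [[0, 3, 0], [0, 0, 0]],
  [[0, 3, 0], [0, 0, 0]],
  [[0, 3, 0], [0, 0, 0]],
  [[0, 3, 0], [0, 0, 0]],
  [[0, 3, 0], [0, 0, 0]],
  [[0, 3, 0], [0, 0, 0]],
  [[0, 2, 0], [0, 0, 0]],
  [[0, 2, 0], [0, 0, 0]],
  [[0, 0, 0], [0, 0, 0]],
  [[0, 0, 0], [0, 0, 0]],
])

```text
t: 6.77
tool_pos: [0.5673, -0.1287, 0.1977]
orientation: [-1.994, -2.426, 0.002]
force: [-3.5, 0.4, 7.9]
opening: 0.0357
gripper_force: 8.0
```

Request:
apply_moves([
  [[0, 1, 0], [0, 0, 0]],
  [[0, 1, 0], [0, 0, 0]],
  [[0, 0, 0], [0, 0, 0]],
  [[0, 0, 0], [0, 0, 0]],
])

```text
t: 7.1
tool_pos: [0.5691, -0.1284, 0.1977]
orientation: [-1.994, -2.426, 0.002]
force: [-4.5, -0.6, 8.9]
opening: 0.0358
gripper_force: 8.0
```

Request:
apply_moves([
  [[0, 1, -0.3], [0, 0, 0]],
  [[0, 1, -0.3], [0, 0, 0]],
  [[0, 0, 0], [0, 0, 0]],
  [[0, 0, 0], [0, 0, 0]],
])

```text
t: 7.43
tool_pos: [0.5713, -0.1277, 0.1978]
orientation: [-1.994, -2.426, 0.001]
force: [-0.1, 0.1, 0.8]
opening: 0.0358
gripper_force: 8.0
```

Request:
apply_moves([
  [[0, 0.7, 0], [0, 0, 0]],
  [[0, 0.7, 0], [0, 0, 0]],
  [[0, 0, 0], [0, 0, 0]],
  [[0, 0, 0], [0, 0, 0]],
])

```text
t: 7.77
tool_pos: [0.5729, -0.1273, 0.1981]
orientation: [-1.994, -2.427, 0.0]
force: [-0.2, 0.2, -0.2]
opening: 0.0355
gripper_force: 8.0
```

Request:
apply_moves([
  [[0, 0.6, 0], [0, 0, 0]],
  [[0, 0.6, 0], [0, 0, 0]],
  [[0, 0, 0], [0, 0, 0]],
  [[0, 0, 0], [0, 0, 0]],
])

```text
t: 8.1
tool_pos: [0.5737, -0.1272, 0.1981]
orientation: [-1.994, -2.426, 0.001]
force: [-5.4, -0.6, 2.4]
opening: 0.0359
gripper_force: 8.0
```

```bash
python3 m.py w4.png; python3 -c "
import cv2;im=cv2.imread('pics/w4.png');cv2.imwrite('pics/w4c.png',cv2.resize(im[140:290,220:420],None,fx=4,fy=4,interpolation=cv2.INTER_CUBIC))"
```

```text
8.15 [ 0.5737 -0.1272  0.1981] toolx yaw 101.17172225064856 [-4.9 -1.3  2.4]
```

View pics/w4c.png

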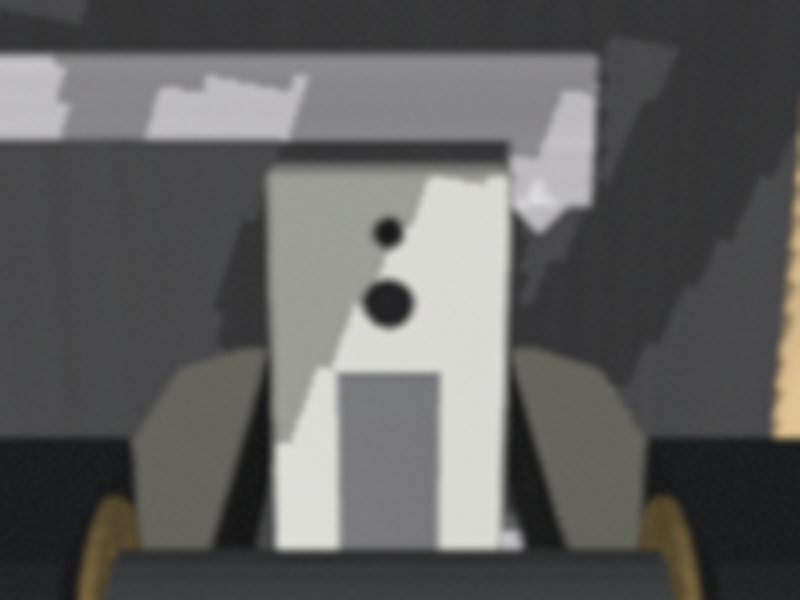

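Touching the long stop (about 5 N). The gap at the end stop is about 6 px, roughly 3.5 mm. Pushing +y now.

Request:
apply_moves([
  [[1, 0, 0], [0, 0, 0]],
  [[1, 0, 0], [0, 0, 0]],
  [[0.5, 0, 0], [0, 0, 0]],
  [[0, 0, 0], [0, 0, 0]],
  [[0, 0, 0], [0, 0, 0]],
])

```text
t: 8.57
tool_pos: [0.5733, -0.125, 0.198]
orientation: [-1.995, -2.427, 0.002]
force: [-3.8, -3.0, 0.5]
opening: 0.036
gripper_force: 8.0
```

Request:
apply_moves([
  [[0.6, 0, 0], [0, 0, 0]],
  [[0.6, 0, 0], [0, 0, 0]],
  [[0, 0, 0], [0, 0, 0]],
  [[0, 0, 0], [0, 0, 0]],
])

```text
t: 8.9
tool_pos: [0.5731, -0.1239, 0.198]
orientation: [-1.995, -2.427, 0.002]
force: [-4.1, -2.5, 0.0]
opening: 0.036
gripper_force: 8.0
```

Request:
apply_moves([
  [[0.6, 0, 0], [0, 0, 0]],
  [[0.6, 0, 0], [0, 0, 0]],
  [[0, 0, 0], [0, 0, 0]],
  [[0, 0, 0], [0, 0, 0]],
])

```text
t: 9.23
tool_pos: [0.5728, -0.1227, 0.198]
orientation: [-1.995, -2.427, 0.002]
force: [-3.6, -2.1, -0.2]
opening: 0.0357
gripper_force: 8.0
```

```bash
python3 m.py w5.png; python3 -c "
import cv2;im=cv2.imread('pics/w5.png');g=im.min(2)
print(g[165:195,292:300].mean(1).astype(int),g[165:195,340:345].mean(1).astype(int))"
```

```text
9.2833 [ 0.5728 -0.1227  0.198 ] toolx yaw 101.16078308224762 [-4.7 -3.  -0.3]
[150 144 141 139 137 135 135 134 132 131 131 131 131 131 131 130 128 125
 133 143 148 149 149 149 149 149 148 148 149 148] [134 133 132 132 131 131 131 131 131 130 130 131 130 131 132 131 129 127
 142 173 200 209 210 209 210 210 210 210 209 210]
```

Request:
apply_moves([
  [[0.5, 0, 0], [0, 0, 0]],
  [[0.5, 0, 0], [0, 0, 0]],
  [[0, 0, 0], [0, 0, 0]],
  [[0, 0, 0], [0, 0, 0]],
])

```text
t: 9.62
tool_pos: [0.5727, -0.1223, 0.198]
orientation: [1.994, 2.426, -0.003]
force: [-3.0, -5.9, -1.4]
opening: 0.0357
gripper_force: 8.0
```

```bash
python3 m.py w6.png; python3 -c "
import cv2;im=cv2.imread('pics/w6.png');g=im.min(2)
print(g[175:190,292:300].mean(1).astype(int));cv2.imwrite('pics/w6c.png',cv2.resize(im[140:290,220:420],None,fx=4,fy=4,interpolation=cv2.INTER_CUBIC))"
```

```text
9.6667 [ 0.5727 -0.1223  0.198 ] toolx yaw 101.15896424087639 [-3.3 -5.4 -1.9]
[131 130 131 131 131 131 130 130 135 143 148 149 149 149 149]
```

View pics/w6c.png

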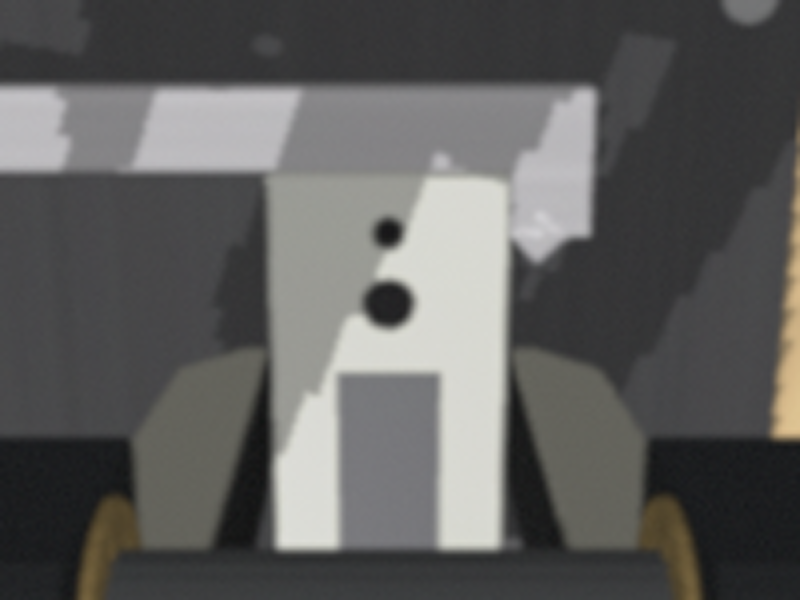

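Both edges are flush, with contact forces on both stops. I'll relieve the pressure, firm the grip, hold, then lift.

Request:
apply_moves([
  [[-0.3, -0.4, 0], [0, 0, 0]],
  [[0, 0, 0], [0, 0, 0]],
  [[0, 0, 0], [0, 0, 0]],
  [[0, 0, 0], [0, 0, 0]],
  [[0, 0, 0], [0, 0, 0]],
  [[0, 0, 0], [0, 0, 0]],
], newtons=20)

```text
t: 10.17
tool_pos: [0.5726, -0.1224, 0.1981]
orientation: [1.994, 2.426, -0.001]
force: [-1.5, -5.1, -2.0]
opening: 0.0356
gripper_force: 20.0
```

Request:
apply_moves([
  [[0, 0, -2], [0, 0, 0]],
  [[0, 0, -4], [0, 0, 0]],
  [[0, 0, -8], [0, 0, 0]],
  [[0, 0, -10], [0, 0, 0]],
  [[0, 0, -12], [0, 0, 0]],
  [[0, 0, -14], [0, 0, 0]],
  [[0, 0, -15], [0, 0, 0]],
  [[0, 0, -15], [0, 0, 0]],
  [[0, 0, -15], [0, 0, 0]],
  [[0, 0, -10], [0, 0, 0]],
  [[0, 0, 0], [0, 0, 0]],
  [[0, 0, 0], [0, 0, 0]],
])

```text
t: 11.17
tool_pos: [0.573, -0.1217, 0.3046]
orientation: [1.993, 2.426, 0.002]
force: [-0.1, -0.3, -1.0]
opening: 0.0358
gripper_force: 20.0
```

Run:
```python
from h import *
z=np.load('pics/top0.npz');W=z['W'];im=z['im']
K=robot.calibration('top')
cv2.imwrite('pics/nest.png',cv2.resize(im[155:220,150:245],None,fx=8,fy=8,interpolation=cv2.INTER_CUBIC))
m=(abs(W[...,2]-.043)<.008); m[:, :160]=0; m[:,240:]=0; m[:150]=0;m[215:]=0
n=cv2.connectedComponentsWithStats(m.astype(np.uint8)); print(n[2][:6])
print('carriage',rect(m,K,.042))
```

```text
[[     0      0    640    400 254263]
 [   169    150      5     12     26]
 [   160    163     73     42   1710]
 [   160    207      1      1      1]]
carriage (array([0.58523901, 0.23958328]), (114.1313247680664, 178.53897094726562), -10.497154235839844)
```

View pics/nest.png

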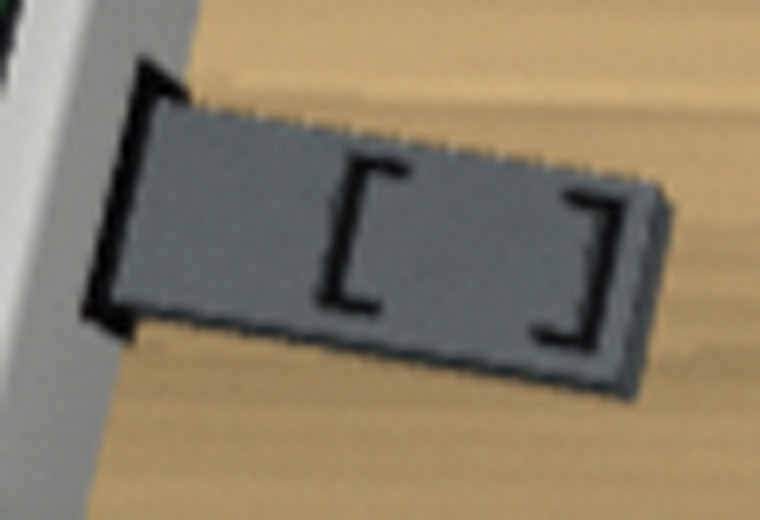

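The top crop shows the nest's bracket lugs centred at about (209,187), with the carriage yawed about -9°. I'm out of picture views, so from here I go by numbers.

Run:
```python
from h import *
z=np.load('pics/top0.npz');im=z['im'];K=robot.calibration('top')
print('nest',plane([(209.1,186.6)],K,.044))
# corners of the carriage top in crop px
print(plane([(150+x/8,155+y/8) for x,y in [(160,108),(112,300),(655,180),(625,375)]],K,.042))
plan([.581,.126,.3],np.radians(81),12)
```

```text
nest [[0.59447628 0.20383157 0.044     ]]
[[0.64189029 0.31314675 0.042     ]
 [0.57571943 0.32401291 0.042     ]
 [0.62131372 0.14464325 0.042     ]
 [0.55477145 0.15091219 0.042     ]]
[[[20.1,4.7,0.4],[0.0,0.0,0.029]],[[20.3,4.0,0.3],[0.0,0.0,0.029]],[[20.3,3.5,0.4],[0.0,0.0,0.029]],[[20.5,2.9,0.4],[0.0,0.0,0.029]],[[20.5,2.3,0.4],[0.0,0.0,0.029]],[[20.6,1.7,0.3],[0.0,0.0,0.029]],[[20.6,1.1,0.4],[0.0,0.0,0.029]],[[20.6,0.5,0.4],[0.0,0.0,0.029]],[[20.7,-0.1,0.3],[0.0,0.0,0.029]],[[20.6,-0.7,0.4],[0.0,0.0,0.029]],[[20.6,-1.3,0.4],[0.0,0.0,0.029]],[[20.6,-1.9,0.4],[0.0,0.0,0.029]]]
```

Request:
apply_moves([
  [[20, 4.7, 0.4], [0, 0, 0.027]],
  [[20, 4, 0.4], [0, 0, 0.027]],
  [[20, 3.5, 0.4], [0, 0, 0.027]],
  [[20.5, 3, 0.4], [0, 0, 0.027]],
  [[20.5, 2.3, 0.4], [0, 0, 0.027]],
  [[20.5, 1.7, 0.4], [0, 0, 0.027]],
  [[20.5, 1, 0.4], [0, 0, 0.027]],
  [[20.5, 0.5, 0.4], [0, 0, 0.027]],
  [[20.5, 0, 0.4], [0, 0, 0.027]],
  [[20.5, -0.7, 0.4], [0, 0, 0.027]],
  [[20.5, -1.3, 0.4], [0, 0, 0.027]],
  [[20.5, -2, 0.4], [0, 0, 0.027]],
])

```text
t: 12.17
tool_pos: [0.5774, 0.1255, 0.297]
orientation: [-2.36, -2.071, 0.003]
force: [0.6, -0.2, -0.3]
opening: 0.0354
gripper_force: 20.0
```

Request:
apply_moves([
  [[0, 0, 0], [0, 0, 0]],
  [[0, 0, 0], [0, 0, 0]],
  [[0, 0, 0], [0, 0, 0]],
])

```text
t: 12.42
tool_pos: [0.5777, 0.1242, 0.2976]
orientation: [-2.359, -2.074, 0.002]
force: [0.7, 0.1, -0.1]
opening: 0.0356
gripper_force: 20.0
```

Run:
```python
from h import *
s=robot.read_state();p=np.array(s['tool_pos']);print(s['t'],p,R.from_rotvec(s['orientation']).as_matrix()[:,0],s['opening'])
im,d,W,K=shot('wrist','w7.png');np.savez('pics/w7.npz',im=im,W=W)
c0=np.array([.5945,.2038]);yaw=np.radians(-7)
ry=np.array([-np.sin(yaw),np.cos(yaw)]);rx=np.array([ry[1],-ry[0]])
# rectify plane z=.047 (lug tops), nest frame, 1mm grid
X,Y=np.meshgrid(np.arange(-45,46,3),np.arange(60,-66,-3))
E=np.array(K['extrinsics'])
P=np.dstack([c0[0]+(X*rx[0]+Y*ry[0])/1000,c0[1]+(X*rx[1]+Y*ry[1])/1000,np.full(X.shape,.047)])
c=P@E[:3,:3].T+E[:3,3]
u=(c[...,0]/c[...,2]*K['fx']+K['cx']).astype(np.float32);v=(c[...,1]/c[...,2]*K['fy']+K['cy']).astype(np.float32)
print(u.min(),u.max(),v.min(),v.max())
o=cv2.remap(im.max(2),u,v,cv2.INTER_LINEAR)
for y,r in zip(Y[:,0],o): print('%4d'%y,' '.join('%3d'%k for k in r))
```

```text
12.4167 [0.57771391 0.12418847 0.29757237] [ 1.27670061e-01  9.91816386e-01 -7.82595494e-04] 0.03560902082814217
264.11462 387.1923 24.083359 188.78731
  60 142 144 144 141 131  71  73  73  73  72  72  73  73  72  71  73  74  75  72  71  71  87  88  78  75  73  71  96 112 108 128
  57 144 144 144 141 131  73  72  72  72  73  72  73  73  72  72  72  73  73  72  71  72  73  72  72  72  72  71  96 113 108 127
  54 144 144 145 142 130  72  73  73  72  73  73  72  72  73  73  73  73  72  71  71  72  72  72  72  71  70  71  98 113 109 155
  51 146 144 145 143 131  87  83  72  73  73  73  73  73  73  73  73  74  73  71  73  84  72  72  72  72  78  72 101 113 110 154
  48 148 143 145 144 130 100  85  72  72  72  72  73  72  73  72  73  73  72  72  72  74  71  73  72  72  97  73 100 114 126 157
  45 149 144 145 144 128 100 100  39  27  27  27  27  27  28  28  28  31  34  34  31  33  32  34  34  39  96  72 101 114 138 159
  42 150 145 145 145 125 100 100  39  27  26  27  26  27  26  26  28  32  31  32  32  32  31  31  32  38  92  72 103 113 141 157
  39 151 145 146 145 124 102 100  39  29  71 
[... 3769 characters left out ...]
 73  72  73  73  73  72  96 100 101 108 170 169 167 170
 -51 161 156 159 160 104 105 105 104 104 104 101  92  92 100 101 102  80  80  89  89  99 100 102 102 101 102 108 170 170 167 169
 -54 161 156 159 160 153 145 145 143 138 137 141 146 144 138 135 130 133 134 131 127 124 126 125 127 129 126 148 170 171 168 168
 -57 162 158 159 160 151 105 101 101 103 102 104 106 105 105 105 104 106 107 107 106 106 142 158 163 169 169 169 169 171 169 169
 -60 161 159 158 161 140 126 125 126 171 174 173 175 174 174 174 173 173 172 172 173 172 153 158 162 168 169 168 170 171 169 169
 -63 161 160 158 162 140 126 126 126 176 180 179 179 179 179 178 179 179 179 179 179 179 155 158 161 167 169 167 170 172 169 169
```

```bash
cat > fit.py <<'E'
from h import *
from scipy.optimize import minimize
z=np.load('pics/w7.npz');im=z['im']
# calibration at same pose (arm held)
K=robot.calibration('wrist');E=np.array(K['extrinsics'])
g=im.max(2).astype(np.float32)
a=np.arange(-30,30.1,.5);b=np.arange(-52,52.1,.5);X,Y=np.meshgrid(a,b)
def ring(x,y): # lug model
    x=abs(x);y=abs(y);o=(x<26.5)&(y<46.5);i=(x<21.5)&(y<41.5)
    return o&~i&((y>41.5)|(y>27))
M=cv2.GaussianBlur(ring(X,Y).astype(np.float32),(0,0),1.2)
def cost(p):
    t=np.radians(p[2]);c,s=np.cos(t),np.sin(t)
    P=np.dstack([p[0]/1e3+(X*c-Y*s)/1e3,p[1]/1e3+(X*s+Y*c)/1e3,np.full(X.shape,.047)])@E[:3,:3].T+E[:3,3]
    o=cv2.remap(g,(P[...,0]/P[...,2]*K['fx']+K['cx']).astype(np.float32),(P[...,1]/P[...,2]*K['fy']+K['cy']).astype(np.float32),cv2.INTER_LINEAR)
    dk=np.clip((70-o)/40,0,1)
    return ((dk-M)**2).mean()
best=min((minimize(cost,[594.5+dx,203.8+dy,-7+t],method='Nelder-Mead',options=dict(initial_simplex=np.array([[594.5+dx,203.8+dy,-7+t]]*4)+np.vstack([[0,0,0],np.eye(3)*[2,2,1.5]]))) for dx in(-2,1) for dy in(-2,1) for t in(-2,1)),key=lambda r:r.fun)
print('nest',best.x,best.fun)
E
python3 fit.py
python3 - <<'E'
from h import *
im=cv2.imread('pics/w7.png');g=im.min(2)
K=robot.calibration('wrist');s=robot.read_state();Rm=R.from_rotvec(s['orientation']).as_matrix();p=np.array(s['tool_pos'])
# held cassette: far end row and side columns (cassette top about tip+6mm)
print(g[170:195,305:312].mean(1).astype(int)); print(g[225,275:360])
zt=p[2]-.186+.006
q=plane([(290,183),(345,183)],K,zt);print((q-p)@Rm*1000)
E
```

```text
nest [595.67692182 203.35179459  -8.20740644] 0.0033326910343021154
[ 82  87  87  87  89  94 100 101  99  98  95  90  96 120 148 166 172 172
 171 172 172 172 172 172 172]
[105 106 106 107 107 107 106 106 104 103 104 104 105 111 117 122 133 155
 170 175 175 174 175 174 174 175 173 174 174 174 174 174 173 174 174 173
 173 173 173 173 173 173 174 174 172 173 172 173 173 173 173 173 173 173
 173 173 173 173 173 173 173 174 173 173 173 174 173 173 173 170 154 128
 106 102 105 104 106 104 103 103 103 102 103 102 101]
[[ 37.62547135 -15.59683551 179.99408109]
 [ 37.65685482  16.51309461 179.96000521]]
```

Nest fit: (0.596, 0.204), yaw -8.2°, and the cassette is centred in the grip. Now I move over the nest.

```bash
python3 -c "
from h import *
plan([.596,.204,.262],np.radians(81.8),8)"
```

```text
[[[10.2,1.0,4.5],[-0.0,0.0,0.002]],[[10.3,0.9,4.4],[-0.0,0.0,0.002]],[[10.2,0.9,4.5],[-0.0,0.0,0.002]],[[10.3,0.9,4.5],[-0.0,0.0,0.002]],[[10.2,0.9,4.4],[-0.0,0.0,0.002]],[[10.2,0.9,4.5],[-0.0,0.0,0.002]],[[10.3,0.8,4.5],[-0.0,0.0,0.002]],[[10.2,0.9,4.5],[-0.0,0.0,0.002]]]
```

Request:
apply_moves([
  [[10.2, 0.9, 4.5], [0, 0, 0.002]],
  [[10.2, 0.9, 4.5], [0, 0, 0.002]],
  [[10.2, 0.9, 4.5], [0, 0, 0.002]],
  [[10.2, 0.9, 4.5], [0, 0, 0.002]],
  [[10.2, 0.9, 4.5], [0, 0, 0.002]],
  [[10.2, 0.9, 4.5], [0, 0, 0.002]],
  [[10.2, 0.9, 4.5], [0, 0, 0.002]],
  [[10.2, 0.9, 4.5], [0, 0, 0.002]],
  [[0, 0, 0], [0, 0, 0]],
  [[0, 0, 0], [0, 0, 0]],
  [[0, 0, 0], [0, 0, 0]],
])

```text
t: 13.38
tool_pos: [0.5963, 0.2044, 0.2625]
orientation: [2.376, 2.055, -0.0]
force: [-0.3, 0.0, -0.3]
opening: 0.0355
gripper_force: 20.0
```

Run:
```python
from h import *
s=robot.read_state();print(s['tool_pos'],s['force'])
im,d,W,K=shot('wrist','w8.png');g=im.max(2).astype(np.float32)
E=np.array(K['extrinsics']);t=np.radians(-8.2)
X,Y=np.meshgrid(np.arange(-32,33,2),np.arange(60,23,-1.5));c,q=np.cos(t),np.sin(t)
P=np.dstack([.596+(X*c-Y*q)/1e3,.204+(X*q+Y*c)/1e3,np.full(X.shape,.047)])@E[:3,:3].T+E[:3,3]
o=cv2.remap(g,(P[...,0]/P[...,2]*K['fx']+K['cx']).astype(np.float32),(P[...,1]/P[...,2]*K['fy']+K['cy']).astype(np.float32),cv2.INTER_LINEAR)
for y,r in zip(Y[:,0],o): print('%5.1f'%y,' '.join('%3d'%k for k in r))
plan([.596,.204,.234],np.radians(81.8),6)
```

```text
[0.5962607  0.20437239 0.26254742] [-0.33760964  0.04741336 -0.28076962]
 60.0 102 101 102 103  95  72  72  71  72  72  72  71  71  71  72  72  72  72  72  71  71  72  72  72  73  72  72  72  74  79  72  71  70
 58.5 102 102 102 102  94  73  72  72  70  72  72  72  71  70  72  72  72  72  72  71  71  71  72  72  72  72  72  71  71  70  71  72  69
 57.0 101 102 102 102  93  73  72  71  72  71  72  72  72  72  73  72  73  71  72  71  71  71  71  71  72  71  73  71  71  70  71  71  73
 55.5 102 102 101 101  92  72  71  72  71  72  71  72  72  72  72  73  72  72  72  71  70  71  72  72  71  72  72  72  70  70  71  72  77
 54.0 101 102 102 100  90  72  71  72  72  73  72  72  72  72  72  72  72  73  71  70  70  71  72  71  71  72  72  72  71  70  71  71  76
 52.5 101 102 102 101  90  72  72  73  72  71  72  72  72  71  73  73  72  74  72  71  71  71  71  71  71  73  72  71  72  71  71  72  77
 51.0 101 102 102 101  88  72  72  73  72  72  72  72  72  71  71  72  72  73  72  72  71  71  71  71  71  71  71  71  72  71  71  72  76
 49.5 102 102 102  90  75  72  72  72  72  73  72  72  72  72
[... 1921 characters left out ...]
172 172 172 172 172 172 171 172 172 172 172 172 172 172 172 171 113  25  56  71  85  89
 27.0 102 102  98  83  83  95 121 122 122 131 171 174 173 173 173 173 173 173 173 173 173 172 172 173 172 172 172 119  57  67  72  90  91
 25.5 102 102 101 101 102 102 120 122 122 130 172 173 173 173 173 173 173 173 173 173 173 173 174 173 173 173 173 123  76  90  92  96  91
 24.0 102 102 101 101 102 103 120 122 122 132 172 173 174 174 173 174 170 172 173 174 173 173 173 173 173 173 173 124  86 101 100  99  91
[[[-0.0,-0.1,4.8],[0.0,0.0,-0.0]],[[-0.1,-0.0,4.8],[0.0,0.0,-0.0]],[[0.0,-0.1,4.8],[0.0,0.0,-0.0]],[[-0.0,-0.0,4.8],[0.0,0.0,-0.0]],[[-0.0,-0.1,4.8],[0.0,0.0,-0.0]],[[-0.1,-0.0,4.8],[0.0,0.0,-0.0]]]
```

Lug edges sit about 0.5 mm to -x of the model, with yaw and y right. I correct by -0.8 mm and descend.

Request:
apply_moves([
  [[-0.2, -0.4, 5], [0, 0, 0]],
  [[-0.2, -0.4, 6], [0, 0, 0]],
  [[0, 0, 6], [0, 0, 0]],
  [[0, 0, 5], [0, 0, 0]],
  [[0, 0, 4], [0, 0, 0]],
  [[0, 0, 2], [0, 0, 0]],
  [[0, 0, 0], [0, 0, 0]],
  [[0, 0, 0], [0, 0, 0]],
  [[0, 0, 0], [0, 0, 0]],
])

```text
t: 14.18
tool_pos: [0.5955, 0.2042, 0.2349]
orientation: [2.376, 2.055, 0.001]
force: [0.0, -0.1, 0.2]
opening: 0.0361
gripper_force: 20.0
```

Request:
apply_moves([
  [[0, 0, 1], [0, 0, 0]],
  [[0, 0, 1], [0, 0, 0]],
  [[0, 0, 0], [0, 0, 0]],
  [[0, 0, 0], [0, 0, 0]],
])

```text
t: 14.52
tool_pos: [0.5954, 0.2041, 0.2326]
orientation: [-2.377, -2.055, 0.0]
force: [-0.7, -0.1, 0.2]
opening: 0.0357
gripper_force: 20.0
```

Request:
apply_moves([
  [[0, 0, 0.7], [0, 0, 0]],
  [[0, 0, 0.7], [0, 0, 0]],
  [[0, 0, 0], [0, 0, 0]],
  [[0, 0, 0], [0, 0, 0]],
])

```text
t: 14.85
tool_pos: [0.5954, 0.2041, 0.2311]
orientation: [-2.376, -2.055, 0.0]
force: [0.4, -0.6, 0.5]
opening: 0.0356
gripper_force: 20.0
```

Request:
apply_moves([
  [[0, 0, 0.5], [0, 0, 0]],
  [[0, 0, 0.5], [0, 0, 0]],
  [[0, 0, 0], [0, 0, 0]],
  [[0, 0, 0], [0, 0, 0]],
])

```text
t: 15.18
tool_pos: [0.5953, 0.2041, 0.2301]
orientation: [-2.377, -2.055, 0.0]
force: [0.2, 0.1, -0.2]
opening: 0.0357
gripper_force: 20.0
```

Request:
apply_moves([
  [[0, 0, 0.5], [0, 0, 0]],
  [[0, 0, 0.5], [0, 0, 0]],
  [[0, 0, 0], [0, 0, 0]],
  [[0, 0, 0], [0, 0, 0]],
])

```text
t: 15.52
tool_pos: [0.5954, 0.2042, 0.2298]
orientation: [2.376, 2.055, 0.0]
force: [-2.6, -0.8, 5.3]
opening: 0.0355
gripper_force: 20.0
```

Touched the floor (5 N). Releasing and retreating.

Request:
apply_moves([
  [[0, 0, 0], [0, 0, 0]],
  [[0, 0, 0], [0, 0, 0]],
  [[0, 0, 0], [0, 0, 0]],
  [[0, 0, 0], [0, 0, 0]],
  [[0, 0, 0], [0, 0, 0]],
  [[0, 0, 0], [0, 0, 0]],
], claw=0.6)

```text
t: 16.02
tool_pos: [0.5954, 0.2041, 0.229]
orientation: [-2.377, -2.055, 0.0]
force: [0.2, 0.1, 0.3]
opening: 0.056
gripper_force: 0.0
```

Request:
apply_moves([
  [[0, 0, -3], [0, 0, 0]],
  [[0, 0, -6], [0, 0, 0]],
  [[-4, 0, -12], [0, 0, 0]],
  [[-8, 0, -15], [0, 0, 0]],
  [[-10, 0, -15], [0, 0, 0]],
  [[-12, 0, -15], [0, 0, 0]],
  [[-12, 0, -10], [0, 0, 0]],
  [[-12, 0, 0], [0, 0, 0]],
  [[-12, 0, 0], [0, 0, 0]],
  [[0, 0, 0], [0, 0, 0]],
  [[0, 0, 0], [0, 0, 0]],
  [[0, 0, 0], [0, 0, 0]],
])

```text
t: 17.02
tool_pos: [0.5849, 0.1348, 0.304]
orientation: [-2.376, -2.053, 0.002]
force: [-0.4, -0.1, -0.3]
opening: 0.0558
gripper_force: 0.0
```

```bash
python3 - <<'E'
from h import *
s=robot.read_state();print(s['t'],s['tool_pos'],s['opening'],s['force'])
im,d,W,K=shot('wrist','w9.png');np.savez('pics/w7.npz',im=im,W=W)
b=np.array([.5955,.204]);h=(np.hypot(*(np.moveaxis(W[...,:2]-b,-1,0)))<.06)&(im.min(2)>125)&(abs(W[...,2]-.05)<.006)
print(h.sum(),rect(h,K,.05))
for x,y in [(.5955,.204),(.5955+.004,.235),(.5955-.004,.173)]:
    m=h&(np.hypot(W[...,0]-x,W[...,1]-y)<.008);print(m.sum(),np.median(W[m][:,2]) if m.any() else None)
E
python3 fit.py
```

```text
17.0167 [0.58489986 0.13482685 0.30398997] 0.05581297244178094 [-0.39143358 -0.06778196 -0.30730609]
3202 (array([0.59539807, 0.20379546]), (35.680274963378906, 74.24518585205078), -8.270545959472656)
16 0.050161004689021876
294 0.050150262997249784
272 0.05019393615806851
nest [595.50269522 204.25781739  -7.96965506] 0.007657984737306833
```

The cassette lies at (0.5954, 0.2038) with its top level at 0.0502 m and yaw -8.3°. The nest fit is (0.5955, 0.2043) and -8.0°, so it is well within tolerance and the gripper is clear.

```bash
python3 -c "
from plant import robot
print(robot.close_job())"
```

```text
the job is handed in; nothing more can be done
None
```

The cassette was slid flush into the corner, gripped across its middle, lifted, and released in the nest about 0.5 mm and 0.3° from my fitted nest pose, level and at rest. The job is handed in at about 17 s, but no verdict came back.

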